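# Hold a mill ball under the bench magnifier

## Task

A porcelain mill ball is to be checked for chips. First swing the bench magnifier (its lens frame has a knob to take it by) until its lens is centred over the round cork pad and let go of it there; then pick up the wooden sample tray, which has an upright metal grip, and carry it, with the loose ball staying in its pocket, until the ball is right under the lens, and finish while holding the tray there, level and still, about 8 cm above the table and touching nothing but the gripper. Leave the cup, the bowl and the lidded pot where they stand.

Things in the scene. Friction and masses are not known exactly. Their poses are not given: they have to be found in the camera images.
- magnifier (a joint): swing of the magnifier's arm about the upright column, rad, from -1.3 to 1.3. At 0 the arm points along -x of its foot (towards the robot, give or take 0.15 rad of foot yaw); it grows as the lens swings to the robot's right (-y), anticlockwise seen from above. It starts at 0.6 to 1.0. The joint is stiff: it takes about 3 N at the knob to move it and it stays where it is left.
- hinge (a point): point on the vertical swing axis at the top of the magnifier's steel column, 232 mm above the table. The column is 22 mm thick on a round foot of 120 mm diameter, fixed to the table. The x and y axes are those of the fixed foot.
- lens (a point): centre of the magnifier's round glass lens, 220 mm from the swing axis, 232 mm above the table. Its white frame has an outer diameter of 92 mm and is 14 mm thick. The x axis points from the lens along the grey arm (16 mm wide) to the column, z up.
- knob (a point): middle of the exposed part of the upright grey finger knob on the lens frame: round, 16 mm diameter, standing 49 mm tall above its lug (from 237 to 286 mm above the table; this point is at 264 mm). It is 55 mm sideways of the lens centre, on the frame's +y side (the robot's left).
- pad_top (a point): centre of the top of the round cork pad on the table, 100 mm diameter, 5 mm thick, fixed; within 5 mm of the circle that the lens travels on.
- tray_grip (a point): centre of the upright metal grip plate of the sample tray: the plate is 40 mm long (tray x), 14 mm thick (tray y) and stands 46 mm above the board. This point is 37 mm above the tray's underside and 21 mm below the plate's top. The x axis points along the tray to the pocket, z up. The board is wood, 205 mm long (from 50 mm behind this point to 155 mm ahead of it), 70 mm wide, 12 mm thick. The tray weighs 0.2 to 0.42 kg; it balances about 20 mm ahead of this point.
- pocket (a point): middle of the tray's pocket, at the height of the ball's centre when it sits there (21 mm above the tray's underside), 120 mm ahead of the grip. The pocket is a round recess 40 mm in diameter and 5 mm deep; the ball can roll about 9 mm either way in it and climbs out if the tray is tipped steeply or jerked.
- ball_center (a point): centre of the loose white porcelain ball, 28 mm diameter, 28 g.
- tray: the whole sample tray; origin at its underside, straight below tray_grip, same axes.
- cup: white porcelain cup, 72 mm diameter, 80 mm tall, origin at the centre of its foot: leave it alone.
- bowl: white porcelain bowl, 116 mm diameter, 55 mm tall, origin at the centre of its foot: leave it alone.
- pot: white lidded porcelain pot, 84 mm diameter, 86 mm tall, origin at the centre of its foot: leave it alone.
Things that resemble listed ones, but are neither listed nor needed, are in the scene too. Of the things that look like the part that bears pad_top, take the one that is farthest to the robot's left at the start.

How it is judged:
By the outcome, as a careful person would: the job done as asked, in the order asked, and still so for the second after the job is handed in, while the arm keeps its last pose, push and grip.
It also fails if it takes over 66 s, if anything falls off the work surface, if the arm or the gripper's body presses on something with over 40 N, if the wrist force passes 120 N, or if a joint passes its speed limit or range.

## Robot

A 6-joint arm with a two-finger parallel gripper is mounted at the origin on the work surface. World frame = base frame: x ahead of the robot, y to its left, z up, the work surface at z = 0. Lengths are in m, angles in rad, forces in N, time in s.
With the tool pointing down it reaches from about 0.375 to 0.9 m from the base axis. Payload 3.1 kg.
Tool frame: the origin (TCP) lies between the finger pads; the fingertips stand 11 mm ahead of it and the grasp point (between the pads) lies 8 mm behind it; z points along the fingers, y is the line along which they close (so a half turn about z gives the same grasp; the last joint's range is limited). The gripper opens to 87 mm and grips with 3 to 60 N. Pads are 19 mm wide; open, the fingers measure 117 mm over their backs; the gripper's body (75 mm by 190 mm) begins 51 mm behind the grasp point.
Start: joints at [1.014, 0.527, 1.433, -0, 1.181, -0.178], TCP at [0.231, 0.581, 0.234] pointing down, gripper open.
Joint ranges: [-3.08, 3.08], [-0.75, 2.2], [0.22, 2.44], [-1.43, 4.57], [0, 2.65], [-2.85, 2.85]. Speed limits (rad/s): [2.79, 2.79, 3.14, 3.14, 3.14, 3.14].

## Interface

Orientations are given as a unit quaternion [x, y, z, w].
In Python, from rig import robot gives the robot as it stands.
- The arm moves only by the tool move_arm, never from a script. Its argument "moves" is text: rows parted by semicolons, each of 7 numbers parted by spaces: the shift along the tool's x, y, z in units of 100 mm (1.0 is 100 mm), then the turn, a rotation vector about the tool's x, y, z in units of 90 degrees (1.0 is 90 degrees), then the opening, from 0 (shut) to 1 (fully open). A call has 1 to 12 rows; each row is the pose to reach, as a shift and turn from the pose commanded when the call began, along the tool's axes at that moment; what a row does not reach only later rows make up. A row lasts 1/10 s, in which the tool goes at most 50 mm and 8.59 degrees, less where a joint would pass 70% of its speed; a pose out of reach is approached as far as the arm can. A call with a number of a shift or a turn outside -1 to 1 is refused whole. A call with a gripper value outside its range is refused whole. The fingers move at their own pace and stop on an object; "squeeze" is the grip in N (left out, the last holds). Time passes only in rows, so rows that repeat a pose let the fingers close. It gives the time, the measured TCP pose, the force, the opening and the grip force at its end, in the units of the state.
- robot.get_obs(): the state, without advancing time (a new reading comes with each control period).
- robot.camera(name): name is "scene" or "top" or "wrist"; returns a dict with "image" (384x512x3 uint8, red, green, blue), "intrinsics" (3x3 intrinsics, pixels), "extrinsics" (4x4, takes a point from world to camera coordinates). Camera axes: x right, y up, looking along -z (the intrinsics and any distortion apply to the point x, -y, -z); pixel columns grow to the right and rows downward; lengths in m; the calibration is good to about 2 mm. A picture is of the moment at which its call begins. There is no depth.
- robot.hand_in(): hands the job in; it is judged then, once.
The state is a dict: "time": time; "q": joint angles; "joint_velocities": joint speeds; "joint_torque": joint torques, N m; "position": TCP position; "tool_rot": TCP orientation; "ft_force": force on the tool from outside, world axes, zero at the start; "moment": the same for the moment, N m; "grip_width": finger opening in m; "grip_force": force on a finger pad.
Only numpy, scipy, OpenCV 4.12 (cv2) and the standard library are available. Lean on these libraries where they do the work, as an engineer would, in place of code of your own. Each camera call takes 0.05 s, during which the arm holds its last target. There are 200 camera calls.

## Working session

There is one attempt and no reset: what is moved stays moved. The work goes in short steps, Python scripts to look and compute and a tool call to move; the robot and the scene stay as the last step left them, time stands still between calls to the robot, and variables do not carry over. Pictures are saved under pics/ and viewed, at most 10 in all, crops included, and the job is handed in when it is done.

Besides the shell and the picture viewer there is one more tool, called after "Emit:" as name(argument=value, ...), one argument or row to a line, values as JSON. move_arm: Moves the arm, as the interface text tells. Shifts and turns lie within -1 to 1; 1 stands for 100 mm of shift or 90 degrees of turn. Its arguments: {"type":"object","properties":{"moves":{"type":"string"},"squeeze":{"type":"number"}},"required":["moves"]}

```bash
mkdir -p pics; ls; python3 - <<'E'
from rig import robot
import cv2,json
o=robot.get_obs();print(o)
for n in("scene","top"):
    c=robot.camera(n);cv2.imwrite(f"pics/{n}0.png",c["image"][:,:,::-1]);print(n,c["intrinsics"].tolist(),c["extrinsics"].round(4).tolist(),[k for k in c])
E
```

```text
pics
{'time': 0.0, 'q': array([ 1.01448522e+00,  5.28472398e-01,  1.43388573e+00,  7.35100943e-06,
        1.18136851e+00, -1.78499767e-01]), 'joint_velocities': array([-2.49466895e-04, -2.44164988e-04, -1.16964061e-03,  2.64739051e-03,
        9.49185967e-05,  6.24773765e-05]), 'joint_torque': array([-1.07447573e-03, -4.40042889e+01, -1.76591277e+01,  6.32334058e-02,
        5.83100086e-02, -1.60717468e-04]), 'position': array([0.23015303, 0.58033489, 0.23257303]), 'tool_rot': array([ 1.87785411e-01,  9.82209500e-01, -9.94564044e-04, -3.86430937e-04]), 'ft_force': array([ 0.67498799, -0.10434589, -0.6965155 ]), 'moment': array([-0.03157025, -0.04125609, -0.02522132]), 'grip_force': 0.0, 'grip_width': 0.08719105006855997}
scene [[372.69316873359656, 0.0, 253.44558217864628], [0.0, 372.69316873359656, 191.66302936930103], [0.0, 0.0, 1.0]] [[-0.5841, 0.8116, 0.0113, 0.3846], [-0.5783, -0.4259, 0.6958, 0.1757], [0.5695, 0.3999, 0.7181, -1.4003], [0.0, 0.0, 0.0, 1.0]] ['image', 'intrinsics', 'extrinsics']
top [[471.3904640582973, 0.0, 257.5497099486473], [0.0, 471.3904640582973, 183.5653709604369], [0.0, 0.0, 1.0]] [[-0.0041, -0.9998, -0.0185, -0.0398], [0.9993, -0.0048, 0.0359, -0.5681], [-0.0359, -0.0184, 0.9992, -1.4514], [0.0, 0.0, 0.0, 1.0]] ['image', 'intrinsics', 'extrinsics']
```

View pics/scene0.png

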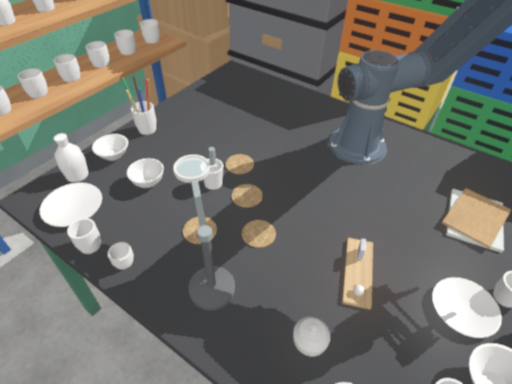

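View pics/top0.png

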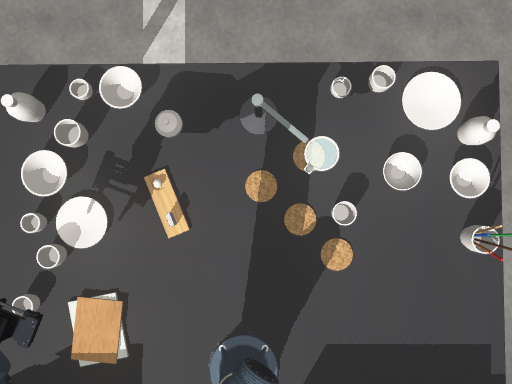

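The top view (up = +x, left = +y) shows four cork pads, the leftmost at (261,186). The lens is at (322,153), the knob near (309,168) and the column top at (258,100). The tray runs from grip (170,218) to ball (157,183).

```bash
cat > h.py <<'E'
import numpy as np,cv2
from rig import robot
def ray(c,uv,z):
    K,E=c["intrinsics"],c["extrinsics"];d=np.linalg.inv(K)@[uv[0],uv[1],1];d=d*[1,-1,-1]
    R,t=E[:3,:3],E[:3,3];o=-R.T@t;d=R.T@d;return o+d*(z-o[2])/d[2]
def proj(c,p):
    E=c["extrinsics"];q=E[:3,:3]@np.array(p)+E[:3,3];q=c["intrinsics"]@(q*[1,-1,-1]);return (q[:2]/q[2]).round(1)
E
python3 - <<'E'
from h import *
c=robot.camera("top");s=robot.camera("scene")
for n,uv,z in[("hinge",(258,100),.24),("lens",(322,153),.239),("knob",(309,168),.275),("pad",(261,186),.005),("pad2",(300,219),.005),("pad3",(304,156),.005),("ball",(157,184),.021),("grip",(170.5,218),.055),("tb",(163,172),.012),("pot",(168,123),.08)]:
    p=ray(c,uv,z);print(n,p.round(3),proj(s,p))
im=c["image"][:,:,::-1]
a=cv2.resize(im[80:220,225:365],None,fx=4,fy=4,interpolation=cv2.INTER_CUBIC);b=cv2.resize(im[150:250,130:205],None,fx=4,fy=4,interpolation=cv2.INTER_CUBIC)
b=cv2.copyMakeBorder(b,0,560-400,0,800-560-300 if 0 else 0,0)
o=np.zeros((600,800,3),np.uint8);o[:560,:560]=a;o[:400,560:800]=b[:400,30:270];cv2.imwrite("pics/crop.png",o)
E
```

```text
hinge [ 0.779 -0.049  0.24 ] [203.6 232.1]
lens [ 0.639 -0.215  0.239] [190.5 166.5]
knob [ 0.597 -0.178  0.275] [211.4 152.8]
pad [ 0.56  -0.053  0.005] [258.3 233.2]
pad2 [ 0.458 -0.173  0.005] [246.2 195.3]
pad3 [ 0.653 -0.187  0.005] [203. 232.]
ball [0.568 0.268 0.021] [359.1 290.1]
grip [0.464 0.219 0.055] [361.3 246.2]
tb [0.605 0.252 0.012] [346.1 299.2]
pot [0.747 0.222 0.08 ] [311.6 324.4]
```

View pics/crop.png

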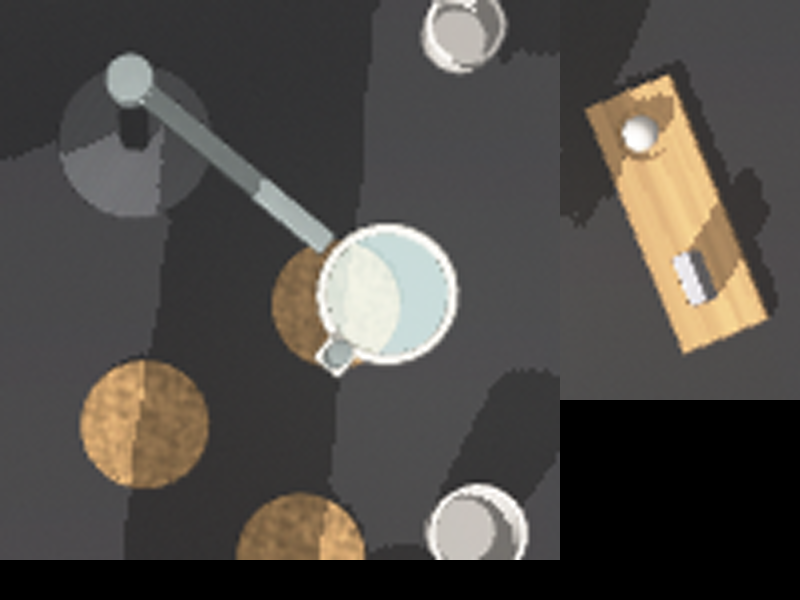

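Lens–hinge distance (217 mm against 220), pad–hinge distance (219 mm) and the scene reprojections all agree. I'll move over above the knob.

Emit:
move_arm(
  moves="-0.9 -0.83 -0.9 0 0 -0.241 1;-0.9 -0.83 -0.9 0 0 -0.241 1;-0.9 -0.83 -0.9 0 0 -0.241 1;-0.9 -0.83 -0.9 0 0 -0.241 1",
)

```text
time: 0.6
position: [0.2864, 0.4688, 0.3276]
tool_rot: [0.001, 1.0, 0.002, 0.003]
ft_force: [0.0, 0.4, -0.3]
grip_width: 0.0871
grip_force: 0.0
```

Emit:
move_arm(
  moves="-0.45 -0.93 0 0 0 0 1;-0.45 -0.93 0 0 0 0 1;-0.45 -0.93 0 0 0 0 1",
)

```text
time: 0.9
position: [0.3298, 0.374, 0.3229]
tool_rot: [0.002, 1.0, -0.001, -0.0]
ft_force: [-0.5, 0.2, 0.8]
grip_width: 0.0869
grip_force: 0.0
```

Emit:
move_arm(
  moves="-0.45 -0.93 0 0 0 0 1;-0.45 -0.93 0 0 0 0 1;-0.45 -0.93 0 0 0 0 1",
)

```text
time: 1.2
position: [0.3755, 0.2817, 0.323]
tool_rot: [0.003, 1.0, -0.001, 0.0]
ft_force: [-0.0, 0.6, 0.7]
grip_width: 0.0869
grip_force: 0.0
```

Emit:
move_arm(
  moves="-0.45 -0.93 0 0 0 0 1;-0.45 -0.93 0 0 0 0 1;-0.45 -0.93 0 0 0 0 1",
)

```text
time: 1.5
position: [0.4212, 0.189, 0.3232]
tool_rot: [0.003, 1.0, -0.001, 0.001]
ft_force: [-0.5, 0.2, -0.5]
grip_width: 0.0873
grip_force: 0.0
```

Emit:
move_arm(
  moves="-0.45 -0.93 0 0 0 0 1;-0.45 -0.93 0 0 0 0 1;-0.45 -0.93 0 0 0 0 1",
)

```text
time: 1.8
position: [0.4667, 0.0962, 0.3233]
tool_rot: [0.002, 1.0, -0.001, 0.001]
ft_force: [0.2, 0.5, 0.2]
grip_width: 0.087
grip_force: 0.0
```

Emit:
move_arm(
  moves="-0.45 -0.93 0 0 0 0 1;-0.45 -0.93 0 0 0 0 1;-0.45 -0.93 0 0 0 0 1",
)

```text
time: 2.1
position: [0.5119, 0.0034, 0.3232]
tool_rot: [0.002, 1.0, -0.001, 0.001]
ft_force: [-0.7, 0.6, -0.0]
grip_width: 0.0866
grip_force: 0.0
```

Emit:
move_arm(
  moves="-0.43 -0.92 0 0 0 0 1;-0.43 -0.92 0 0 0 0 1;-0.43 -0.92 0 0 0 0 1",
)

```text
time: 2.4
position: [0.5548, -0.0887, 0.3229]
tool_rot: [0.001, 1.0, -0.001, 0.001]
ft_force: [0.2, 0.5, -0.2]
grip_width: 0.087
grip_force: 0.0
```

Emit:
move_arm(
  moves="-0.43 -0.92 0 0 0 -0.378 1;-0.43 -0.92 0 0 0 -0.378 1;-0.43 -0.92 0 0 0 -0.378 1;-0.43 -0.92 0 0 0 -0.378 1;-0.43 -0.92 0 0 0 -0.378 1;-0.43 -0.92 0 0 0 -0.378 1",
)

```text
time: 3.0
position: [0.5951, -0.1757, 0.3232]
tool_rot: [-0.292, 0.956, 0.001, -0.0]
ft_force: [-0.7, 0.9, -0.3]
grip_width: 0.0869
grip_force: 0.0
```

```bash
python3 - <<'E'
from h import *
c=robot.camera("wrist");cv2.imwrite("pics/w1.png",c["image"][:,:,::-1]);o=robot.get_obs();print(o["position"],o["q"])
for n,p in[("knobtop",(.597,-.180,.286)),("tcp",o["position"]),("lens",(.639,-.215,.239))]:print(n,proj(c,p))
E
```

```text
[ 0.59507879 -0.17607104  0.32334962] [-4.67785314e-01  4.37723285e-01  1.33115555e+00  5.94908602e-04
  1.37368578e+00 -2.63233217e+00]
knobtop [249.8 217.5]
tcp [255.7 242. ]
lens [190.3 214.6]
```

View pics/w1.png

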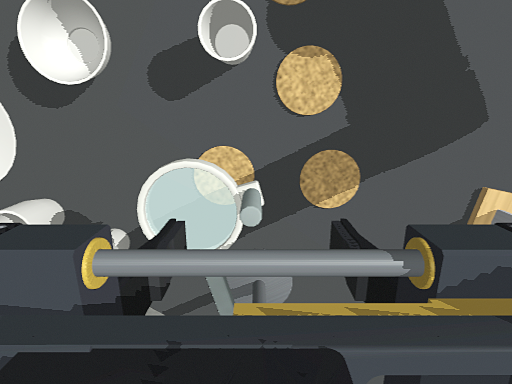

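The wrist view shows the knob between the fingers with its top near (251,214), against (250,217) predicted. I'll descend and close on it.

Emit:
move_arm(
  moves="0.01 -0.05 0.35 0 0 0 1;0.01 -0.05 0.64 0 0 0 1;0.01 -0.05 0.64 0 0 0 1;0.01 -0.05 0.64 0 0 0 0.1;0.01 -0.05 0.64 0 0 0 0;0.01 -0.05 0.64 0 0 0 0;0.01 -0.05 0.64 0 0 0 0;0.01 -0.05 0.64 0 0 0 0;0.01 -0.05 0.64 0 0 0 0",
  squeeze=15,
)

```text
time: 3.95
position: [0.5971, -0.183, 0.26]
tool_rot: [-0.293, 0.956, -0.0, 0.0]
ft_force: [-0.4, -0.0, 0.0]
grip_width: 0.047
grip_force: 0.0
```

Emit:
move_arm(
  moves="0 0 0 0 0 0 0;0 0 0 0 0 0 0;0 0 0 0 0 0 0;0 0 0 0 0 0 0;0 0 0 0 0 0 0",
)

```text
time: 4.45
position: [0.5966, -0.1823, 0.2594]
tool_rot: [-0.293, 0.956, 0.001, -0.0]
ft_force: [-1.3, 2.4, 0.7]
grip_width: 0.0154
grip_force: 15.0
```

```bash
cat >> h.py <<'E'
from scipy.spatial.transform import Rotation as Ro
def rel(wps):
    "wps: list of (x,y,z,yaw_deg of tool y); rows from the present measured pose"
    o=robot.get_obs();R=Ro.from_quat(o["tool_rot"])
    for x,y,z,yw in wps:
        a=np.radians(yw);T=Ro.from_matrix(np.array([[-np.sin(a),np.cos(a),0],[np.cos(a),np.sin(a),0],[0,0,-1]]).T@np.diag([1,1,1]))
        T=Ro.from_matrix(np.column_stack([[-np.sin(a),np.cos(a),0],[np.cos(a),np.sin(a),0],[0,0,-1]]))
        print((R.inv().apply(np.array([x,y,z])-o["position"])/.1).round(3),((R.inv()*T).as_rotvec()/(np.pi/2)).round(3))
E
python3 - <<'E'
from h import *
o=robot.get_obs();p=o["position"];print(p,o["grip_width"],o["grip_force"],o["ft_force"])
h=np.array([.779,-.049]);v=p[:2]-h;r=np.hypot(*v);f=np.degrees(np.arctan2(v[1],v[0]))%360
R=Ro.from_quat(o["tool_rot"]).as_matrix();y0=np.degrees(np.arctan2(R[1,1],R[0,1]));print(r,f,y0)
k=np.array([.560,-.053])-h;fe=np.degrees(np.arctan2(k[1],k[0]))%360-np.degrees(np.arctan2(55,220));print(fe)
rel([(h[0]+r*np.cos(np.radians(g)),h[1]+r*np.sin(np.radians(g)),p[2],y0+g-f) for g in np.linspace(f,fe,17)[1:9]])
E
```

```text
[ 0.5965864  -0.18231126  0.25943952] 0.015398149200071352 15.008427849970758 [-1.31906167  2.37576801  0.66885939]
0.22593498037445436 216.16003082020825 124.06744882468898
167.01013843917167
[0.001 0.121 0.   ] [ 0.001 -0.     0.034]
[-0.004  0.242  0.   ] [ 0.001 -0.     0.068]
[-0.016  0.363  0.001] [ 0.001 -0.     0.102]
[-0.034  0.482  0.001] [ 0.001 -0.     0.137]
[-0.059  0.601  0.001] [ 0.001 -0.     0.171]
[-0.09   0.718  0.001] [ 0.001 -0.     0.205]
[-0.127  0.833  0.001] [ 0.001 -0.     0.239]
[-0.17   0.946  0.002] [ 0.001 -0.     0.273]
```

Gripped at 15.4 mm opening, 226 mm from the hinge against 226.8 expected. Turning with the arc makes the second half the same rows again.

Emit:
move_arm(
  moves="0 0.12 0 0 0 0.034 0;0 0.24 0 0 0 0.068 0;-0.016 0.363 0 0 0 0.102 0;-0.034 0.482 0 0 0 0.137 0;-0.059 0.60 0 0 0 0.171 0;-0.09 0.718 0 0 0 0.205 0;-0.127 0.833 0 0 0 0.239 0;-0.17 0.946 0 0 0 0.273 0;-0.17 0.946 0 0 0 0.273 0",
  squeeze=15,
)

```text
time: 5.35
position: [0.5577, -0.0939, 0.2594]
tool_rot: [-0.083, 0.997, 0.0, -0.0]
ft_force: [-0.6, 2.1, 0.1]
grip_width: 0.0154
grip_force: 15.0
```

Emit:
move_arm(
  moves="0 0.12 0 0 0 0.034 0;0 0.24 0 0 0 0.068 0;-0.016 0.363 0 0 0 0.102 0;-0.034 0.482 0 0 0 0.137 0;-0.059 0.60 0 0 0 0.171 0;-0.09 0.718 0 0 0 0.205 0;-0.127 0.833 0 0 0 0.239 0;-0.17 0.946 0 0 0 0.273 0;-0.17 0.946 0 0 0 0.273 0;-0.17 0.946 0 0 0 0.273 0",
)

```text
time: 6.35
position: [0.5589, 0.002, 0.2594]
tool_rot: [0.13, 0.991, 0.001, -0.001]
ft_force: [-1.5, 3.6, 0.5]
grip_width: 0.0155
grip_force: 15.0
```

```bash
python3 - <<'E'
from h import *
rel([(.560,.002,.26,75)])
c=robot.camera("top");im=c["image"][:,:,::-1];print(proj(c,(.56,-.053,.239)),proj(c,(.56,-.053,.005)))
cv2.imwrite("pics/t2.png",cv2.resize(im[80:220,190:330],None,fx=4,fy=4,interpolation=cv2.INTER_CUBIC))
E
```

```text
[-0.01   0.003 -0.006] [ 0.001 -0.001  0.   ]
[260.  183.4] [261.  186.1]
```

View pics/t2.png

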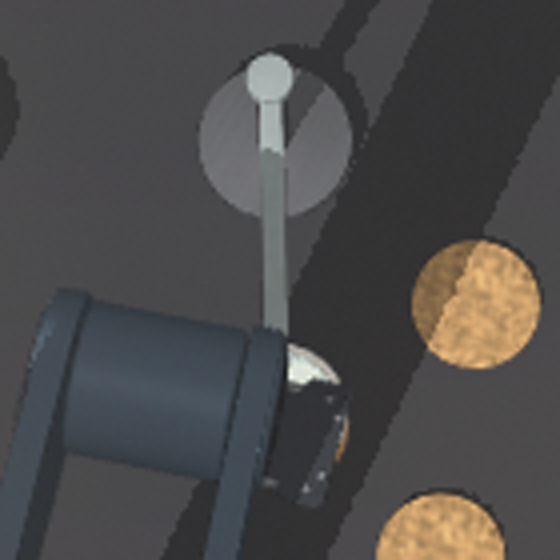

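The top view shows the arm swung to point straight along −x, with the pad's edge symmetric about the lens as far as the wrist lets it be seen. I'll release, rise and head for the tray.

Emit:
move_arm(
  moves="0 0 0 0 0 0 0.4;0 0 0 0 0 0 0.6;0 0 0 0 0 0 0.7;0 0 0 0 0 0 0.7;0 0 0 0 0 0 0.7;0 0 0 0 0 0 0.7;0 0 -0.35 0 0 0 0.7;0 0 -0.7 0 0 0 0.7;0 0 -0.75 0 0 0 0.7",
)

```text
time: 7.3
position: [0.5618, 0.0006, 0.3392]
tool_rot: [0.131, 0.991, -0.0, 0.005]
ft_force: [-0.1, 0.5, -0.5]
grip_width: 0.0609
grip_force: 0.0
```

Emit:
move_arm(
  moves="0.74 0.92 0 0 0 0 1;0.74 0.92 0 0 0 0 1;0.74 0.92 0 0 0 0 1;0.74 0.92 0 0 0 0 1",
)

```text
time: 7.7
position: [0.5099, 0.1114, 0.3342]
tool_rot: [0.129, 0.992, 0.0, -0.001]
ft_force: [-0.6, 0.1, -0.2]
grip_width: 0.083
grip_force: 0.0
```

Emit:
move_arm(
  moves="0.74 0.92 0 0 0 -0.444 1;0.74 0.92 0 0 0 -0.444 1;0.74 0.92 0 0 0 -0.444 1;0.74 0.92 0 0 0 -0.444 1;0.74 0.92 0 0 0 -0.444 1;0.74 0.92 0 0 0 -0.444 1;0.74 0.92 0 0 0 -0.444 1",
)

```text
time: 8.4
position: [0.4647, 0.2166, 0.3342]
tool_rot: [-0.214, 0.977, -0.0, -0.0]
ft_force: [0.4, 0.7, -0.7]
grip_width: 0.0869
grip_force: 0.0
```

```bash
python3 - <<'E'
from h import *
o=robot.get_obs();print(o["position"],o["q"])
c=robot.camera("top");im=c["image"][:,:,::-1]
a=cv2.resize(im[90:220,200:330],None,fx=4,fy=4,interpolation=cv2.INTER_CUBIC)
w=robot.camera("wrist")["image"][:,:,::-1]
cv2.imwrite("pics/t3.png",a);cv2.imwrite("pics/w3.png",w)
c=robot.camera("wrist")
for p in [(.464,.219,.058),(.568,.268,.021)]:print(proj(c,p))
E
```

```text
[0.46473815 0.21659338 0.33421651] [ 2.18090919e-01  2.63057958e-01  1.57442532e+00 -3.19722700e-04
  1.30441781e+00 -1.78383749e+00]
[259.  160.6]
[259.4 223.5]
```

View pics/t3.png

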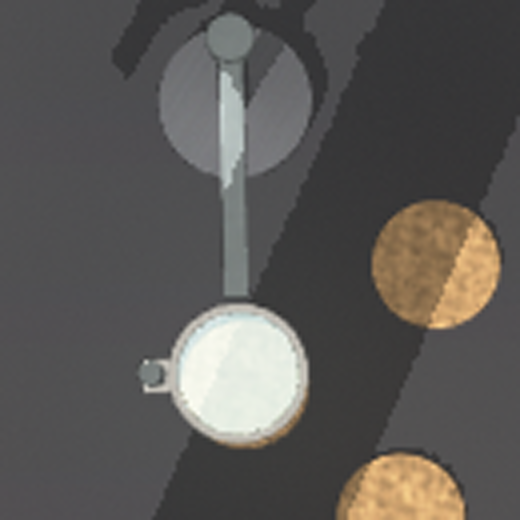

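View pics/w3.png

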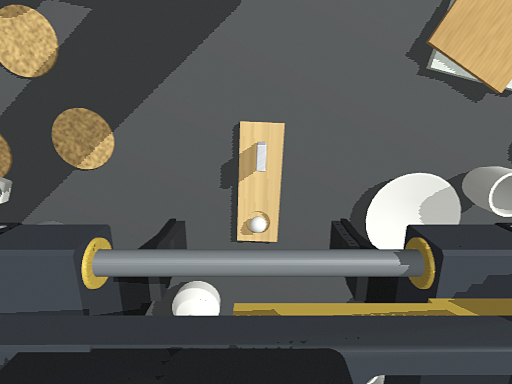

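The top view has the lens centre at full-frame (259.6,183.6) against (260.0,183.4) wanted, about 1 mm off, so it's done. The wrist view shows the plate top at (262,156) and the ball at (258,225). The board's end midpoints are at (262,122) and (256.5,241.5).

```bash
python3 - <<'E'
from h import *
c=robot.camera("wrist")
P={}
for n,uv,z in[("grip",(262,156),.058),("ball",(258,225),.021),("back",(262,122),.012),("front",(256.5,241.5),.012)]:
    P[n]=ray(c,uv,z);print(n,P[n].round(4))
d=P["front"]-P["back"];u=d[:2]/np.hypot(*d[:2]);print("len",np.hypot(*d[:2]),"yaw",np.degrees(np.arctan2(d[1],d[0])))
print("grip from board",P["back"][:2]+.05*u*np.hypot(*d[:2])/.205)
d=P["ball"]-P["grip"];print(np.hypot(*d[:2]),np.degrees(np.arctan2(d[1],d[0])))
t=c["image"];hsv=cv2.cvtColor(np.ascontiguousarray(t[:, :, ::-1]),cv2.COLOR_BGR2HSV)[110:220,225:300]
m=((hsv[...,0]>8)&(hsv[...,0]<28)&(hsv[...,1]>80)&(hsv[...,2]>70)).astype(np.uint8)
cn=max(cv2.findContours(m,0,2)[0],key=cv2.contourArea);print(cv2.minAreaRect(cn))
E
```

```text
grip [0.4558 0.2203 0.058 ]
ball [0.5714 0.2671 0.021 ]
back [0.413  0.2009 0.012 ]
front [0.6044 0.2795 0.012 ]
len 0.20693226444206198 yaw 22.316897468468493
grip from board [0.45968086 0.22005309]
0.12471145472736485 22.084144551671532
((34.64741897583008, 60.7567024230957), (44.5903205871582, 98.44380950927734), 2.602562189102173)
```

```bash
python3 - <<'E'
from h import *
rel([(.459,.220,.032,112.3)])
E
```

```text
[0.036 0.052 3.024] [-0.    -0.     0.028]
```

Emit:
move_arm(
  moves="0.036 0.052 0.5 0 0 0.028 1;0.036 0.052 1 0 0 0.028 1;0.036 0.052 1 0 0 0.028 1",
)

```text
time: 8.9
position: [0.454, 0.2191, 0.2292]
tool_rot: [-0.194, 0.981, -0.0, -0.007]
ft_force: [-0.2, -0.4, -0.7]
grip_width: 0.087
grip_force: 0.0
```

Emit:
move_arm(
  moves="0 0 0.5 0 0 0 1;0 0 1 0 0 0 1;0 0 1 0 0 0 1;0 0 1 0 0 0 1;0 0 1 0 0 0 1;0 0 1 0 0 0 1",
)

```text
time: 9.5
position: [0.461, 0.221, 0.138]
tool_rot: [-0.194, 0.981, 0.0, 0.004]
ft_force: [-0.4, -0.1, 0.4]
grip_width: 0.0869
grip_force: 0.0
```

```bash
python3 - <<'E'
from h import *
rel([(.459,.220,.032,112.3)])
c=robot.camera("wrist");cv2.imwrite("pics/w4.png",c["image"][:,:,::-1]);print(proj(c,(.459,.22,.058)))
E
```

```text
[ 3.000e-02 -1.000e-03  1.059e+00] [-0.001  0.004  0.001]
[256.6 196.9]
```

View pics/w4.png

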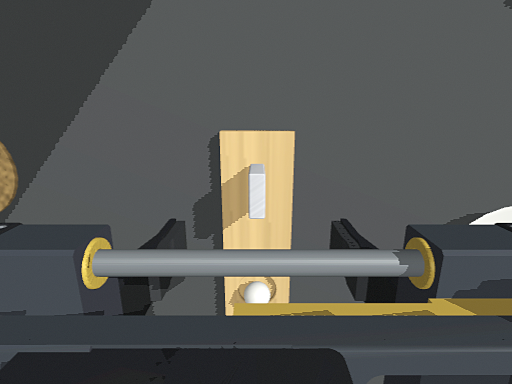

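The plate top is centred near (257,196), matching the (256.6,196.9) predicted. I'll descend the rest and grip.

Emit:
move_arm(
  moves="0.03 0 0.4 0 0 0 1;0.03 0 0.8 0 0 0 1;0.03 0 1 0 0 0 1;0.03 0 1 0 0 0 1;0.03 0 1 0 0 0 1;0.03 0 1 0 0 0 1",
)

```text
time: 10.15
position: [0.4575, 0.2197, 0.0364]
tool_rot: [-0.194, 0.981, 0.0, 0.002]
ft_force: [0.2, -0.8, 0.8]
grip_width: 0.0866
grip_force: 0.0
```

Emit:
move_arm(
  moves="0 0 0.05 0 0 0 0.7;0 0 0.05 0 0 0 0.4;0 0 0.05 0 0 0 0.3;0 0 0.05 0 0 0 0.2;0 0 0.05 0 0 0 0.1;0 0 0.05 0 0 0 0.1;0 0 0.05 0 0 0 0.1;0 0 0.05 0 0 0 0;0 0 0.05 0 0 0 0;0 0 0.05 0 0 0 0;0 0 0.05 0 0 0 0;0 0 0.05 0 0 0 0",
  squeeze=10,
)

```text
time: 11.35
position: [0.456, 0.2192, 0.0295]
tool_rot: [-0.194, 0.981, -0.0, -0.0]
ft_force: [-0.4, -0.2, -0.6]
grip_width: 0.014
grip_force: 10.0
```

Emit:
move_arm(
  moves="0 0 0 0 0 0 0;0 0 0 0 0 0 0;0 0 0 0 0 0 0;0 0 0 0 0 0 0",
  squeeze=50,
)

```text
time: 11.75
position: [0.4561, 0.2193, 0.0295]
tool_rot: [-0.194, 0.981, -0.0, 0.0]
ft_force: [0.4, -1.8, -0.8]
grip_width: 0.0137
grip_force: 50.0
```

Emit:
move_arm(
  moves="0 0 -0.02 0 0 0 0;0 0 -0.07 0 0 0 0;0 0 -0.14 0 0 0 0;0 0 -0.23 0 0 0 0;0 0 -0.33 0 0 0 0;0 0 -0.43 0 0 0 0;0 0 -0.53 0 0 0 0;0 0 -0.63 0 0 0 0;0 0 -0.71 0 0 0 0;0 0 -0.77 0 0 0 0;0 0 -0.8 0 0 0 0;0 0 -0.8 0 0 0 0",
)

```text
time: 12.95
position: [0.4562, 0.2194, 0.1099]
tool_rot: [-0.194, 0.981, 0.0, 0.0]
ft_force: [-0.6, 0.6, -2.9]
grip_width: 0.0138
grip_force: 50.0
```

```bash
python3 - <<'E'
from h import *
o=robot.get_obs();print(o["ft_force"],o["moment"],o["grip_width"])
w=robot.camera("wrist");s=robot.camera("scene")["image"][:,:,::-1]
a=w["image"][:,:,::-1]
out=np.hstack([cv2.resize(a,(400,300)),cv2.resize(s[150:330,270:510],(400,300))]);cv2.imwrite("pics/l5.png",out)
# target: grip (0.440,-0.052), tool yaw 90
rel([(.440,-.052,o["position"][2],90)])
E
```

```text
[-0.58967018  0.58412348 -2.93909577] [-0.01400015  0.09043989 -0.02558112] 0.013829593513346292
[ 1.178 -2.449 -0.006] [-0.    -0.     0.248]
```

View pics/l5.png

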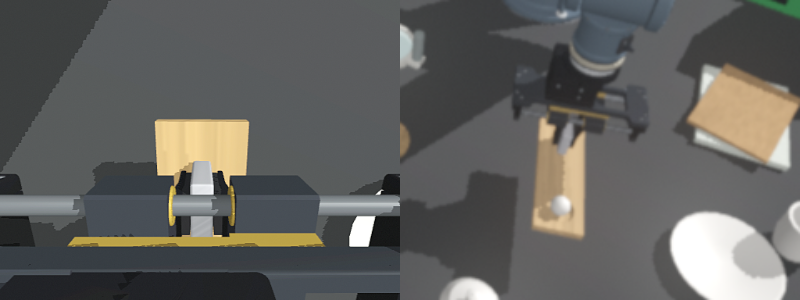

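The tray is up about 80 mm, hangs level at 2.9 N, and the ball is in its pocket. I'll carry it over with eased rows.

Emit:
move_arm(
  moves="0.01 -0.02 0 0 0 0.005 0;0.035 -0.07 0 0 0 0.02 0;0.075 -0.145 0 0 0 0.042 0;0.125 -0.24 0 0 0 0.07 0;0.18 -0.34 0 0 0 0.1 0;0.235 -0.44 0 0 0 0.13 0;0.29 -0.545 0 0 0 0.16 0;0.34 -0.645 0 0 0 0.188 0;0.385 -0.73 0 0 0 0.213 0;0.425 -0.8 0 0 0 0.233 0;0.445 -0.84 0 0 0 0.244 0;0.45 -0.85 0 0 0 0.248 0",
)

```text
time: 14.25
position: [0.4467, 0.1231, 0.1096]
tool_rot: [0.0, 1.0, 0.0, -0.0]
ft_force: [-0.0, 0.1, -3.6]
grip_width: 0.0136
grip_force: 50.0
```

Emit:
move_arm(
  moves="0 -0.02 0 0 0 0 0;0.005 -0.07 0 0 0 0 0;0.01 -0.15 0 0 0 0 0;0.015 -0.25 0 0 0 0 0;0.02 -0.35 0 0 0 0 0;0.025 -0.45 0 0 0 0 0;0.03 -0.56 0 0 0 0 0;0.035 -0.66 0 0 0 0 0;0.04 -0.75 0 0 0 0 0;0.045 -0.82 0 0 0 0 0;0.05 -0.86 0 0 0 0 0;0.05 -0.88 0 0 0 0 0",
)

```text
time: 15.45
position: [0.4417, 0.0352, 0.1095]
tool_rot: [-0.0, 1.0, 0.0, -0.0]
ft_force: [-0.0, 0.5, -3.1]
grip_width: 0.0133
grip_force: 50.0
```

Emit:
move_arm(
  moves="0 -0.02 0 0 0 0 0;0.005 -0.07 0 0 0 0 0;0.01 -0.15 0 0 0 0 0;0.015 -0.25 0 0 0 0 0;0.02 -0.35 0 0 0 0 0;0.025 -0.45 0 0 0 0 0;0.03 -0.56 0 0 0 0 0;0.035 -0.66 0 0 0 0 0;0.04 -0.75 0 0 0 0 0;0.045 -0.82 0 0 0 0 0;0.05 -0.86 0 0 0 0 0;0.05 -0.88 0 0 0 0 0",
)

```text
time: 16.65
position: [0.4368, -0.0528, 0.1095]
tool_rot: [-0.0, 1.0, 0.0, -0.0]
ft_force: [-0.3, 0.3, -3.1]
grip_width: 0.0137
grip_force: 50.0
```

```bash
python3 - <<'E'
from h import *
o=robot.get_obs();print(o["position"],o["ft_force"],o["moment"],Ro.from_quat(o["tool_rot"]).as_matrix().round(3))
s=robot.camera("scene");t=robot.camera("top")
x,y=[int(v) for v in proj(s,(.56,-.053,.15))];a=cv2.resize(s["image"][y-75:y+75,x-50:x+50,::-1],(400,600),interpolation=cv2.INTER_CUBIC)
b=cv2.resize(t["image"][130:250,220:300,::-1],(400,600),interpolation=cv2.INTER_CUBIC)
cv2.imwrite("pics/f6.png",np.hstack([a,b]));print(x-50,y-75,"scene crop x4; top crop 220,130 x5")
for c in(s,t):print([proj(c,p) for p in((.56,-.052,.232),(.56,-.052,.101))])
E
```

```text
[ 0.43675859 -0.05279852  0.10954278] [-0.34357997  0.27924893 -3.08846315] [0.0174965  0.09376588 0.05713074] [[-1. -0. -0.]
 [-0.  1.  0.]
 [ 0.  0. -1.]]
209 124 scene crop x4; top crop 220,130 x5
[array([260.6, 177.6]), array([259.4, 211.8])]
[array([259.7, 183.5]), array([260.3, 185.1])]
```

View pics/f6.png

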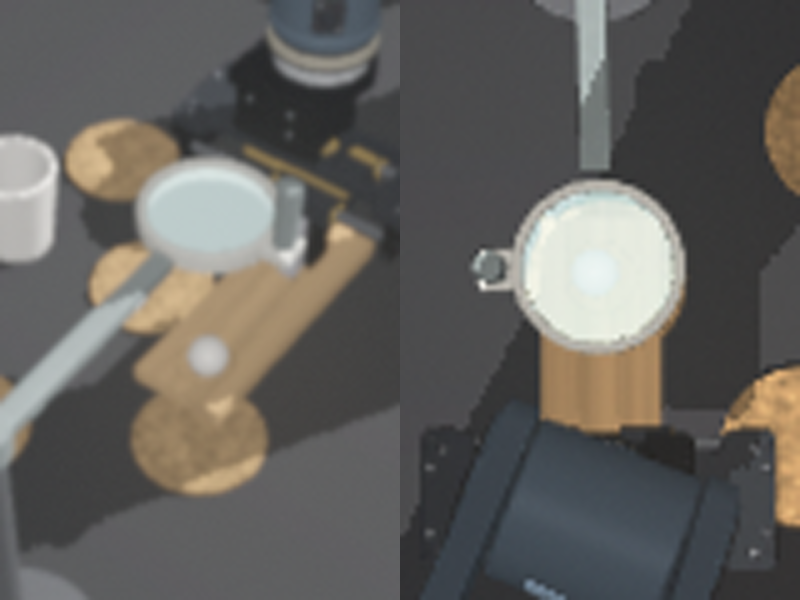

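The ball is visible through the lens at about (258.8,183.8) in the top view, roughly 3 mm ahead and 3 mm left of true. The tray is level and clear of everything. I'll trim it gently and let it settle.

Emit:
move_arm(
  moves="0.005 -0.005 0 0 0 0 0;0.01 -0.01 0 0 0 0 0;0.015 -0.015 0 0 0 0 0;0.02 -0.02 0 0 0 0 0;0.025 -0.025 0 0 0 0 0;0.025 -0.03 0 0 0 0 0;0.025 -0.03 0 0 0 0 0;0.025 -0.03 0 0 0 0 0;0.025 -0.03 0 0 0 0 0;0.025 -0.03 0 0 0 0 0;0.025 -0.03 0 0 0 0 0;0.025 -0.03 0 0 0 0 0",
)

```text
time: 17.95
position: [0.4343, -0.0554, 0.1095]
tool_rot: [-0.0, 1.0, 0.0, -0.0]
ft_force: [-0.2, 0.4, -3.6]
grip_width: 0.0136
grip_force: 50.0
```

```bash
python3 - <<'E'
from h import *
o=robot.get_obs();print(o["position"],abs(o["joint_velocities"]).max(),o["grip_force"])
s=robot.camera("scene");g=cv2.cvtColor(s["image"],cv2.COLOR_RGB2HSV)[200:226,248:274]
m=((g[...,1]<60)&(g[...,2]>110)).astype(np.uint8);n,l,st,ce=cv2.connectedComponentsWithStats(m);i=1+st[1:,4].argmax()
print(st[i],ce[i]+[248,200],proj(s,(.56,-.052,.101)),ray(s,ce[i]+[248,200],.101))
E
```

```text
[ 0.43433523 -0.05538071  0.10953347] 0.0022531571036367524 49.97391195036471
[ 7  6 11 11 95] [260.13684211 211.27368421] [259.4 211.8] [ 0.55704777 -0.05150282  0.101     ]
```

```bash
python3 -c "
from rig import robot
print(robot.hand_in())"
```

```text
the job is handed in; nothing more can be done
None
```

The job is handed in, with no pass/fail verdict returned: the lens sits about 1 mm off the leftmost cork pad's centre and was let go there, and the tray is held level about 8 cm up with the ball in its pocket, about 3 mm from the lens axis; the cup, bowl and pot were never approached.

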